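Clamp the lid on a food pan in its carrier

TASK

Close the food pan for the delivery run: tilt the loose lid and hook one edge of it under the hold-down lip at the far end of the pan, sliding it in until it meets the bracket, then lay it down and press its near side until the sprung catch snaps over the edge, so that the lid lies flat, square and fully down on the pan, held at both ends. Feel your way and do not force the thin lid, and leave the small things standing round about where they are.

Things in the scene. Friction and masses are not known exactly. Their poses are not given: they have to be found in the camera images.
- pan_rim (a point): Middle of the food pan's rim plane when the pan stands in mid-tray (rim 163 mm along x, 177 mm along y, 111 mm above the table). The pan stands in a low steel tray with a black-sleeved handle on either y side. +x points to the end with the hold-down bracket, -x to the end with the sprung catch, nearer the robot; z up. The frame is fixed to the tray; the closed lid's underside lies in its xy plane.
- carrier: The tray, fast on the table; origin on the table, axes as for pan_rim. Pan, bracket and catch are one locked unit that stands up to 15 mm before or behind mid-tray (along x only). That offset is NOT measured: find it by feel or by eye; all places along x given here are for mid-tray. Over 25 N (summed over the contacts) between lid and unit is too much. A tall slicer stands left of y = 0.32 m.
- bracket_mid (a point): Where the bracket's upright stop face (100 mm wide, centred) meets the rim plane in mid-tray, 79.6 mm from pan_rim along +x; the true face is up to 15 mm before or behind. From the face a lip reaches 12 mm back over the rim, underside 8 mm above the rim plane at the face, 14 mm at its flared edge. The lid, tilted 6 to 15 degrees with that edge down on the rim, slides under it to the face.
- lid_grip (a point): Middle of the grip of the loose flat steel lid (159 mm along its x, 177 mm along y, about 0.3 kg): a round bar 8 mm thick, straight for 40 mm along y. The point is on the bar's axis, 30 mm above the lid's underside, 13 mm clear under the bar. The rim is 5.3 mm thick at the edge and slopes up over 16 mm to the flat top at 12.7 mm. Either x edge may go under the lip. The bar can turn in the grip.
- lid_edge_a (a point): Middle of the lid's edge at its +x side: 79.6 mm from the grip along +x, 2.6 mm above the underside (half the rim's thickness).
- lid_edge_b (a point): Middle of the lid's edge at its -x side: 79.6 mm from the grip along -x, 2.6 mm above the underside.
- catch (a joint): Sprung catch, 46 mm wide, hinged low at the -x end; rad, 0 at rest, growing outwards. Its nose hangs 4 mm over where the lid's edge will lie, 7 mm above the rim; over it a ramp leans out to a thumb tab, 20 to 25 mm up. A lid hooked home and let go rests on the ramp, near edge 14 to 18 mm up; pressed there, 5 to 10 N snap it under the nose (to 0.05, back to 0). 3 mm short it jams on the tab.
- ramekin_mid (a point): Small steel sauce cup standing near, 65 mm across, 37 mm high; the point is half-way up. To be left alone.
- jar_mid (a point): Spice jar with a red cap, 45 mm across, 106 mm high; the point is half-way up. To be left alone.
- timer_mid (a point): White wind-up timer, 66 mm across, 53 mm high; the point is half-way up. To be left alone.

How it is judged (in metres and radians):
On the way, in this order (a step that is already met when the one before it is completed fails the run):
1. the lid is tilted with one edge down on the rim at the bracket end and the opposite edge still raised (value of joint catch below 0.06 rad and ((x of lid_edge_a in the frame of pan_rim above 0.05 m and z of lid_edge_a in the frame of pan_rim below 0.007 m and z of lid_edge_b in the frame of pan_rim between 0.011 and 0.06 m) or (x of lid_edge_b in the frame of pan_rim above 0.05 m and z of lid_edge_b in the frame of pan_rim below 0.007 m and z of lid_edge_a in the frame of pan_rim between 0.011 and 0.06 m))), for 0.2 s.
2. the near edge has been pressed down past the nose and the catch has snapped back over it (angle between lid_grip's own z axis and vertical below 0.03 rad and z of lid_grip in the frame of pan_rim below 0.0325 m and value of joint catch below 0.03 rad), for 0.2 s.
At the end, for the whole second after the job is handed in: The lid lies flat (1.4 degrees) and fully down on the rim (2 mm), square to the pan (3.4 degrees), grip within 19 mm (x) and 10 mm (y) of pan_rim, so that one edge is under the lip and the other under the catch, which is back in (below 0.03), at rest and let go (angle between lid_grip's own z axis and vertical below 0.025 rad and z of lid_grip in the frame of pan_rim between 0.028 and 0.032 m and x of lid_grip in the frame of pan_rim between -0.019 and 0.019 m and y of lid_grip in the frame of pan_rim between -0.01 and 0.01 m and angle between the x axis of lid_grip and the x axis of pan_rim, either way round below 0.06 rad and value of joint catch below 0.03 rad and linear speed of lid below 0.02 m/s); the robot touches nothing.
It fails at once if lid and carrier (with pan, bracket and catch) pressed or knocked together with more than 25 N in all (contact force between lid and carrier above 25 N).
It fails at once if the sauce cup, the spice jar or the timer moved by more than 25 mm (distance of any of ramekin_mid, jar_mid, timer_mid from where it was at the start of the episode above 0.025 m).
It also fails if it takes over 58 s, if anything falls off the work surface, if the arm or the gripper's body presses on something with over 40 N, if the wrist force passes 120 N, or if a joint passes its speed limit or range.

ROBOT

A 7-joint arm with a two-finger parallel gripper is mounted at the origin on a cart in front of the work surface, level with it; the furniture and walls round the work are solid. World frame = base frame: x ahead of the robot, y to its left, z up, the work surface at z = 0. Lengths are in m, angles in degrees, forces in N, time in s.
With the tool pointing down it reaches from about 0.425 to 0.825 m from the base axis. Payload 3.6 kg.
Tool frame: the origin (TCP) lies midway between the tips of the shut fingers; the grasp point (between the pads) lies manip.grip_depth behind it (manip.grip_depth is the distance from the TCP to the grasp point, in m); z points along the fingers, y is the line along which they close (so a half turn about z gives the same grasp; the last joint's range is limited). The gripper opens to 93 mm and grips with 3 to 60 N. Pads are 15 mm wide; open, the fingers measure 128 mm over their backs; the gripper's body (75 mm by 188 mm) begins 65 mm behind the grasp point.
Start: joints at [67.294, 35.231, -0.722, 81.555, 0.464, 63.22, -2.315], TCP at [0.235, -0.606, 0.219] pointing down, gripper open.
Joint ranges: [-178.69, 178.69], [-17.37, 117.87], [-77.05, 75.6], [15.02, 138.74], [-78.02, 258.01], [0.78, 113.62], [-162.83, 162.83]. Speed limits (degrees/s): [159.86, 159.86, 180, 180, 180, 180, 180].

INTERFACE

Orientations are given as [roll, pitch, yaw] about the fixed x, y, z axes, in that order (R = Rz(yaw) Ry(pitch) Rx(roll)).
In Python, from bench import manip gives the robot as it stands.
- The arm moves only by the shell command python3 -m jog 'ROWS' [FORCE]. ROWS is JSON, a list that holds one entry, the list of rows, each a list of 7 numbers: the shift along the tool's x, y, z in cm, then the turn, a rotation vector about the tool's x, y, z in rad, then the finger opening in cm, from 0 to 9.3. In form: [[[x, y, z, rx, ry, rz, hand], ...]]. A call has 1 to 8 rows; each row shifts and turns the commanded pose from where the row before left it, along the tool's axes as they then stand; what a row does not reach is not made up. A row lasts 1/10 s, in which the tool goes at most 50 mm and 8.59 degrees, less where a joint would pass 70% of its speed; a pose out of reach is approached as far as the arm can. A call with a gripper value outside its range is refused whole. The fingers move at their own pace and stop on an object; FORCE is the grip in N (left out, the last holds). Time passes only in rows, so rows that do not move let the fingers close. It gives the time, the measured TCP pose, the force, the opening and the grip force at its end, in the units of the state.
- manip.observe(): the state, without advancing time (a new reading comes with each control period).
- manip.capture(name): name is "side" or "top"; returns a dict with "image" (384x512x3 uint8, red, green, blue), "range_z" (384x512 float32, m along the optical axis (not along the pixel's ray), 0 where there is no reading), "mtx" (3x3 intrinsics, pixels), "world_from_camera" (4x4, takes a point from camera to world coordinates). Camera axes: x right, y down, z forward; pixel columns grow to the right and rows downward; lengths in m; the calibration is good to about 2 mm. A picture is of the moment at which its call begins.
- manip.finish_job(): hands the job in; it is judged then, once.
The state is a dict: "clock": time; "joint_positions": joint angles; "qvel": joint speeds; "effort": joint torques, N m; "position": TCP position; "tcp_rot": TCP orientation; "force": force on the tool from outside, world axes, zero at the start; "torque": the same for the moment, N m; "grip_width": finger opening in m; "finger_force": force on a finger pad.
Only numpy, scipy, OpenCV 4.12 (cv2) and the standard library are available. Lean on these libraries where they do the work, as an engineer would, in place of code of your own. Each camera call takes 0.05 s, during which the arm holds its last target. There are 200 camera calls.

## Working session

There is one attempt and no reset: what is moved stays moved. The work goes in short steps, Python scripts to look and compute and a shell command to move; the robot and the scene stay as the last step left them, time stands still between calls to the robot, and variables do not carry over. Pictures are saved under pics/ and viewed, at most 10 in all, crops included, and the job is handed in when it is done.

```bash
mkdir -p pics; ls; python3 - <<'E'
from bench import manip
import numpy as np, cv2
print(manip.grip_depth, manip.observe())
for n in("side","top"):
    c=manip.capture(n); cv2.imwrite(f"pics/{n}0.png",c["image"][:,:,::-1]); np.savez(f"{n}0.npz",**c)
    print(n,c["mtx"].round(1).tolist(),c["world_from_camera"].round(3).tolist())
E
```

```text
pics
0.0188 {'clock': 0.0, 'joint_positions': array([67.29365762, 35.29029107, -0.72446407, 81.64068165,  0.4644031 ,
       63.22012717, -2.31530768]), 'qvel': array([-0.02293496, -0.02264852,  0.06673736,  0.0010498 ,  0.00071659,
        0.05463149, -0.02040349]), 'effort': array([-5.73864327e-04, -4.58934510e+01,  2.09039510e-01, -1.65745407e+01,
       -6.10301597e-02,  2.04192521e-02,  2.50169278e-04]), 'position': array([ 0.23466196, -0.60530802,  0.21747303]), 'tcp_rot': array([-1.79851776e+02,  1.50953260e-03,  2.11927047e+01]), 'force': array([ 0.62145457, -0.15816002,  0.08555114]), 'torque': array([-0.0150615 , -0.00150688,  0.01276946]), 'finger_force': 0.0, 'grip_width': 0.09320067166109383}
side [[417.9, 0.0, 255.9], [0.0, 417.9, 192.6], [0.0, 0.0, 1.0]] [[-0.927, -0.236, 0.29, 0.333], [-0.374, 0.593, -0.713, 0.611], [-0.004, -0.77, -0.638, 0.63], [0.0, 0.0, 0.0, 1.0]]
top [[421.7, 0.0, 257.4], [0.0, 421.7, 193.5], [0.0, 0.0, 1.0]] [[-0.003, -0.995, 0.101, 0.482], [-1.0, 0.002, -0.015, 0.033], [0.015, -0.101, -0.995, 1.101], [0.0, 0.0, 0.0, 1.0]]
```

View pics/top0.png

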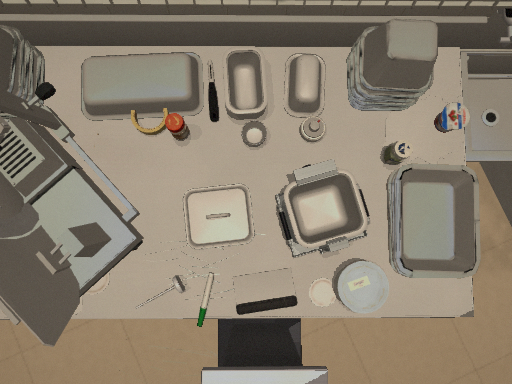

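View pics/side0.png

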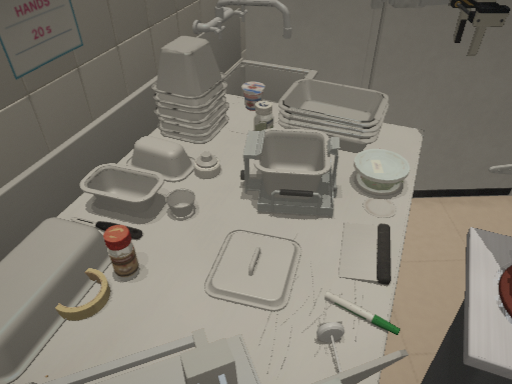

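The top view shows the lid at (218,215) with its bar along image-horizontal (world y), and the pan at (325,208), with the bracket at its top edge (317,172) and the catch at the bottom (331,243). The pan is turned slightly. The cup (254,133), jar (176,124) and timer (313,127) stand beyond the lid.

```bash
cat > h.py <<'E'
import numpy as np, cv2
def cloud(c):
    K=c["mtx"];T=c["world_from_camera"];z=c["range_z"].astype(float)
    v,u=np.mgrid[:384,:512]
    p=np.stack([(u-K[0,2])/K[0,0]*z,(v-K[1,2])/K[1,1]*z,z,np.ones_like(z)],-1)@T.T
    p=p[...,:3]; p[z==0]=np.nan; return p
def rect(q):
    r=cv2.minAreaRect((q[:,:2]*1000).astype(np.float32)); return r
E
python3 - <<'E'
from h import *
P={n:cloud(np.load(n+"0.npz")) for n in("top","side")}
def box(p,x0,x1,y0,y1,z0,z1):
    m=(p[...,0]>x0)&(p[...,0]<x1)&(p[...,1]>y0)&(p[...,1]<y1)&(p[...,2]>z0)&(p[...,2]<z1);return p[m]
t=P["top"]; print(t[215,218],t[208,325],t[172,317],t[243,331],t[215,240])
L=t[215,218]
for n,p in P.items():
    q=box(p,L[0]-.13,L[0]+.13,L[1]-.13,L[1]+.13,-.01,.05)
    print(n,"table z",np.median(q[:,2][q[:,2]<.006]))
    print(" lid rect",rect(q[(q[:,2]>.004)]) )
    b=q[q[:,2]>.024]; print(" bar",len(b),b.mean(0),rect(b),np.percentile(b[:,2],[5,50,95]))
    C=t[208,325]
    q=box(p,C[0]-.2,C[0]+.2,C[1]-.16,C[1]+.16,.06,.16)
    print(n,"pan hist",np.histogram(q[:,2],np.arange(.06,.165,.005)))
    for a,b_ in((.104,.114),(.116,.15)):
        s=q[(q[:,2]>a)&(q[:,2]<b_)]; print(a,len(s),s.mean(0).round(4),rect(s))
E
```

```text
[0.53575643 0.11687918 0.03010509] [ 0.55414392 -0.15877924  0.0113801 ] [ 0.63154311 -0.12210262  0.12230986] [ 0.46590548 -0.14937511  0.13419501] [0.53645258 0.06155783 0.0134118 ]
top table z 0.00025032799637791925
 lid rect ((535.8036499023438, 116.72234344482422), (256.9024963378906, 258.1840515136719), 0.5325459241867065)
 bar 76 [0.53523576 0.11813262 0.03259811] ((535.5726928710938, 118.40180969238281), (8.554661750793457, 58.51548385620117), 6.1004815101623535) [0.02695622 0.03295056 0.03582823]
top pan hist (array([ 262,  193,  305,  291,  153,  108,  225,  179,  121,  570, 1136,
        108,  481,  232,  124,   74,    0,    0,    0,    0]), array([0.06 , 0.065, 0.07 , 0.075, 0.08 , 0.085, 0.09 , 0.095, 0.1  ,
       0.105, 0.11 , 0.115, 0.12 , 0.125, 0.13 , 0.135, 0.14 , 0.145,
       0.15 , 0.155, 0.16 ]))
0.104 1640 [ 0.5277 -0.2004  0.1104] ((519.3191528320312, -181.68649291992188), (274.13885498046875, 242.5775604248047), 89.99867248535156)
0.116 962 [ 0.5872 -0.1348  0.1259] ((544.17529296875, -194.9428253173828), (296.5911865234375, 210.7595977783203), 75.5330123901
[... 205 characters left out ...]
23681640625, 121.97301483154297), (8.06187629699707, 55.74852752685547), 5.054766654968262) [0.02588613 0.03279968 0.03484827]
side pan hist (array([501, 356, 429, 577, 308, 286, 535, 308, 172, 656, 691,  55, 382,
       102,  91,  20,   0,   0,   0,   0]), array([0.06 , 0.065, 0.07 , 0.075, 0.08 , 0.085, 0.09 , 0.095, 0.1  ,
       0.105, 0.11 , 0.115, 0.12 , 0.125, 0.13 , 0.135, 0.14 , 0.145,
       0.15 , 0.155, 0.16 ]))
0.104 1363 [ 0.5309 -0.1893  0.1096] ((521.517822265625, -180.03396606445312), (277.32122802734375, 240.61279296875), 89.99156951904297)
0.116 639 [ 0.5845 -0.1264  0.1249] ((556.750732421875, -144.01084899902344), (206.6660919189453, 101.48974609375), 18.951801300048828)
```

```bash
python3 - <<'E'
import cv2,numpy as np
a=cv2.imread("pics/top0.png")[150:260,260:390];b=cv2.imread("pics/side0.png")[110:230,220:360]
a=cv2.resize(a,(520,440),interpolation=cv2.INTER_CUBIC)[:, :400];b=cv2.resize(b,(513,440),interpolation=cv2.INTER_CUBIC)[:,:400]
cv2.imwrite("pics/crop1.png",np.hstack([a,b]))
E
```

```text
(no output)
```

View pics/crop1.png

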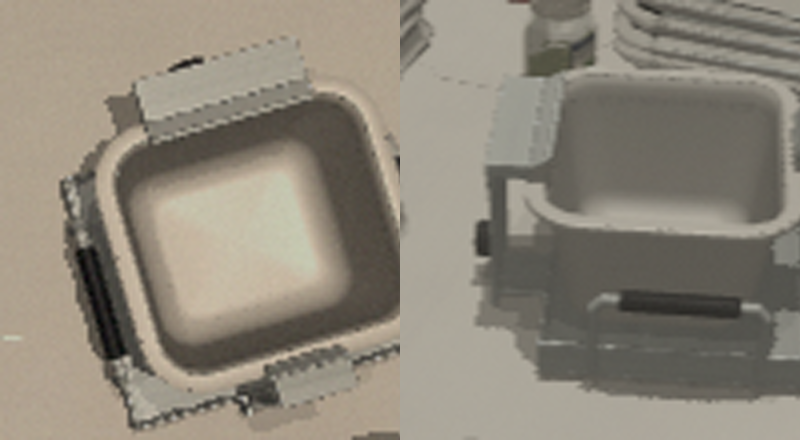

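The crops show the bracket's plate with its lip overhanging the far rim, the catch tab at the near side, and the carrier turned about +15 degrees. Next I fit the unit and the lid.

```bash
python3 - <<'E'
from h import *
P={n:cloud(np.load(n+"0.npz")) for n in("top","side")}
C=np.array([.545,-.16])
for n,p in P.items():
    q=p.reshape(-1,3); q=q[np.isfinite(q[:,0])]
    d=np.linalg.norm(q[:,:2]-C,axis=1)
    s=q[(d<.135)&(q[:,2]>.103)&(q[:,2]<.116)]
    r=rect(s); print(n,"rim",len(s),r)
    yaw=np.deg2rad(15); 
    b=q[(d<.16)&(q[:,2]>.117)]
    e=np.array([np.cos(yaw),np.sin(yaw)])
    f=(b[:,:2]-C)@e
    for k,m in(("bracket",f>.03),("catch",f<-.03)):
        if m.sum()>5: print(k,m.sum(),b[m].mean(0).round(4),rect(b[m]),np.percentile(b[m][:,2],[2,50,98]).round(4), "along",np.percentile(f[m],[2,50,98]).round(4))
    # lid
    l=q[(np.linalg.norm(q[:,:2]-[.537,.12],axis=1)<.14)&(q[:,2]>.0035)&(q[:,2]<.05)]
    m=np.zeros((300,300),np.uint8)
    r=rect(l); 
    # top flat
    lt=l[(l[:,2]>.0105)&(l[:,2]<.0145)]
    print(n,"lid all",r,"flat",rect(lt),lt.mean(0))
    # low tray
    s=q[(d<.2)&(q[:,2]>.006)&(q[:,2]<.06)]
    print("tray",rect(s))
E
```

```text
top rim 1173 ((544.652587890625, -143.13980102539062), (191.02267456054688, 177.9666290283203), 15.397872924804688)
bracket 1068 [ 0.6553 -0.1319  0.3283] ((659.6014404296875, -134.94699096679688), (85.29424285888672, 147.89202880859375), 15.684664726257324) [0.1202 0.1257 0.7257] along [0.0754 0.1043 0.1591]
catch 233 [ 0.4648 -0.1661  0.1321] ((493.07275390625, -232.700439453125), (28.789173126220703, 194.1264190673828), 23.030017852783203) [0.1191 0.1335 0.1377] along [-0.0909 -0.0792 -0.0673]
top lid all ((535.9259643554688, 120.11993408203125), (267.929443359375, 268.8507080078125), 64.14921569824219) flat ((534.876953125, 118.37358093261719), (136.60317993164062, 153.41761779785156), 7.0631818771362305) [0.53518828 0.11908882 0.01263419]
tray ((537.1160888671875, -157.6966552734375), (396.3240966796875, 380.3085021972656), 66.82000732421875)
side rim 985 ((553.4432373046875, -140.820068359375), (201.92825317382812, 181.9237518310547), 14.546675682067871)
bracket 449 [ 0.6331 -0.1125  0.1233] ((634.2997436523438, -117.53636169433594), (39.82937240600586, 102.83358001708984), 16.5808162689209) [0.1193 0.1229 0.1287] along [0.0782 0.0975 0.1161]
catch 181 [ 0.4673 -0.1609  0.1291] ((467.03887939453125, -164.1578369140625), (24.129186630249023, 47.44157028198242), 14.873050689697266) [0.1174 0.132  0.136 ] along [-0.087  -0.0752 -0.0644]
side lid all ((536.3967895507812, 136.39381408691406), (159.8245086669922, 212.95458984375), 6.283750534057617) flat ((537.4957885742188, 120.30174255371094), (134.22177124023438, 153.71922302246094), 6.449010372161865) [0.53556231 0.12608497 0.01257661]
tray ((531.673583984375, -170.61337280273438), (363.9771423339844, 386.6029052734375), 48.59809875488281)
```

```bash
python3 - <<'E'
from h import *
P={n:cloud(np.load(n+"0.npz")) for n in("top","side")}
C=np.array([.5485,-.1415]); a=np.deg2rad(15.4); R=np.array([[np.cos(a),-np.sin(a)],[np.sin(a),np.cos(a)]])
for n,p in P.items():
    q=p.reshape(-1,3); q=q[np.isfinite(q[:,0])].copy(); q[:,:2]=(q[:,:2]-C)@R; q*=1000
    X,Y,Z=q.T
    rim=(Z>104)&(Z<115)&(abs(X)<100)&(abs(Y)<100)
    for k,m,ax in(("x ext +",rim&(abs(Y)>54)&(abs(Y)<66)&(X>0),0),("x ext -",rim&(abs(Y)>30)&(abs(Y)<66)&(X<0),0),("y",rim&(abs(X)<45),1)):
        v=q[m][:,ax]; print(n,k,m.sum(),np.percentile(v,[0,3,50,97,100]).round(1))
    for k,m in(("brk",(Z>117)&(Z<150)&(X>50)&(X<130)&(abs(Y)<70)),("catch",(Z>117)&(Z<150)&(X<-60)&(X>-110)&(abs(Y)<40))):
        print(n,k,m.sum(),"x",np.percentile(X[m],[0,2,50,98,100]).round(1),"y",np.percentile(Y[m],[0,2,50,98,100]).round(1),rect(q[m])[2])
        for lo in np.arange(70,120,6) if k=="brk" else []:
            mm=m&(X>lo)&(X<=lo+6); print("   ",lo,mm.sum(),np.median(Z[mm]).round(1) if mm.any() else 0,end=";")
    t=(Z>4)&(Z<50)&(abs(X)<150)&(abs(Y)<130)&((abs(X)>85)|(abs(Y)>88)); 
    print("tray",np.percentile(X[t&(abs(Y)<90)],[1,99]).round(1),np.percentile(Y[t&(abs(X)<70)],[1,99]).round(1))
E
```

```text
top x ext + 60 [63.4 65.2 72.4 79.2 80. ]
top x ext - 186 [-82.2 -81.2 -74.3 -66.6 -63.1]
top y 444 [-89.5 -88.  -75.5  87.6  88.4]
top brk 702 x [ 65.9  66.8  86.1 104.7 106. ] y [-49.8 -47.5   1.   49.2  50.6] 0.18641111254692078
    70 103 125.9;    76 104 123.2;    82 108 123.1;    88 108 123.4;    94 107 123.0;    100 101 122.9;    106 0 0;    112 0 0;    118 0 0;top catch 231 x [-99.5 -99.  -87.5 -75.7 -75.1] y [-23.7 -22.7   0.4  21.4  22.1] 0.1373884230852127
tray [-148.6  147.2] [-128.   129.1]
side x ext + 25 [67.9 69.  74.6 82.  82.3]
side x ext - 110 [-77.5 -77.2 -70.7 -63.7 -61.2]
side y 395 [-91.3 -87.3  78.1  88.3  90.4]
side brk 449 x [ 69.1  70.1  89.3 107.8 109.4] y [-51.5 -46.2   7.1  50.1  52. ] 1.1808141469955444
    70 64 127.2;    76 62 123.7;    82 73 122.3;    88 71 122.5;    94 70 122.5;    100 71 122.4;    106 30 122.3;    112 0 0;    118 0 0;side catch 181 x [-96.5 -95.3 -83.2 -72.5 -72.3] y [-23.9 -22.8   4.3  22.   23.5] 89.47311401367188
tray [-149.4  121.2] [ 93.7 103.3]
```

```bash
cat >> h.py <<'E'
from scipy.spatial.transform import Rotation as Ro
from scipy.linalg import logm, expm
def T(p,rpy):
    M=np.eye(4);M[:3,:3]=Ro.from_euler("xyz",rpy,degrees=True).as_matrix();M[:3,3]=p;return M
def row(p,rpy,n,start=None):
    "identical row which, n times over, carries the tool to p, rpy"
    from bench import manip
    if start is None:
        o=manip.observe(); start=(o["position"],o["tcp_rot"])
    rel=np.linalg.inv(T(*start))@T(p,rpy)
    D=expm(np.real(logm(rel))/n)
    print(n,"x",(D[:3,3]*100).round(2),Ro.from_matrix(D[:3,:3]).as_rotvec().round(4))
E
python3 -c "
from h import *
row([.536,.119,.12],[180,0,96.5],24)"
```

```text
24 x [ 3.46 -0.62  0.41] [-0.0001 -0.0001 -0.0548]
```

```bash
python3 -m jog '[[[3.46,-0.62,0.2,0,0,-0.055,4],[3.46,-0.62,0.2,0,0,-0.055,4],[3.46,-0.62,0.2,0,0,-0.055,4],[3.46,-0.62,0.2,0,0,-0.055,4],[3.46,-0.62,0.2,0,0,-0.055,4],[3.46,-0.62,0.2,0,0,-0.055,4],[3.46,-0.62,0.2,0,0,-0.055,4],[3.46,-0.62,0.2,0,0,-0.055,4]]]' 40
python3 -m jog '[[[3.46,-0.62,0.2,0,0,-0.055,4],[3.46,-0.62,0.2,0,0,-0.055,4],[3.46,-0.62,0.2,0,0,-0.055,4],[3.46,-0.62,0.2,0,0,-0.055,4],[3.46,-0.62,0.2,0,0,-0.055,4],[3.46,-0.62,0.2,0,0,-0.055,4],[3.46,-0.62,0.2,0,0,-0.055,4],[3.46,-0.62,0.2,0,0,-0.055,4]]]'
python3 -c "
from h import *
row([.536,.119,.09],[180,0,96.5],8)"
```

```text
clock: 0.9
position: [0.4417, -0.4166, 0.202]
tcp_rot: [-179.9, -0.0, 46.5]
force: [0.2, -1.1, 0.3]
grip_width: 0.0407
finger_force: 0.0
clock: 1.7
position: [0.5475, -0.1587, 0.1862]
tcp_rot: [-180.0, -0.0, 71.7]
force: [0.4, 0.2, 0.6]
grip_width: 0.0402
finger_force: 0.0
8 x [ 3.45 -0.59  1.2 ] [-0.0001 -0.     -0.054 ]
```

```bash
python3 -m jog '[[[3.45,-0.6,0.2,0,0,-0.054,4],[3.45,-0.6,0.2,0,0,-0.054,4],[3.45,-0.6,0.2,0,0,-0.054,4],[3.45,-0.6,1.8,0,0,-0.054,4],[3.45,-0.6,1.8,0,0,-0.054,4],[3.45,-0.6,1.8,0,0,-0.054,4],[3.45,-0.6,1.8,0,0,-0.054,4],[3.45,-0.6,1.8,0,0,-0.054,4]]]'
python3 -m jog '[[[0,0,0,0,0,0,4],[0,0,0,0,0,0,4]]]'
python3 - <<'E'
from h import *
from bench import manip
row([.536,.119,.016],[180,0,96.5],4)
c=manip.capture("side"); cv2.imwrite("pics/side1.png",cv2.resize(c["image"][180:330,170:370,::-1],(800,600)))
E
```

```text
clock: 2.5
position: [0.5359, 0.1189, 0.0897]
tcp_rot: [-180.0, -0.0, 96.5]
force: [-0.1, -0.0, 0.2]
grip_width: 0.04
finger_force: 0.0
clock: 2.7
position: [0.5355, 0.1183, 0.09]
tcp_rot: [-179.9, 0.0, 96.5]
force: [0.0, -0.7, -0.2]
grip_width: 0.0398
finger_force: 0.0
4 x [0.02 0.02 1.85] [-0.0004  0.0001 -0.0001]
```

View pics/side1.png

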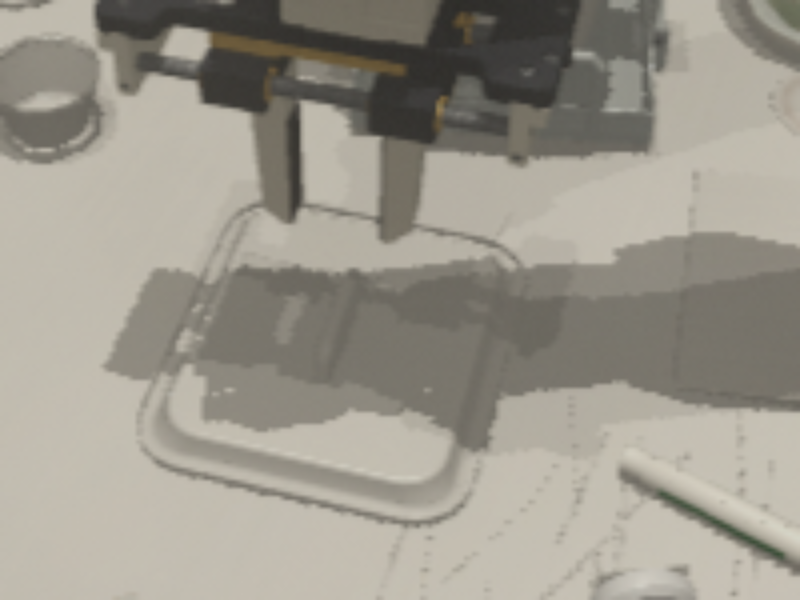

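The open fingers hang over the lid, straddling the bar at about (340,310) in the crop. The cup is clear at the left.

```bash
python3 -m jog '[[[0,0.03,2,0,0,0,4],[0,0,2,0,0,0,4],[0,0,2,0,0,0,4],[0,0,1.3,0,0,0,4],[0,0,0,0,0,0,4],[0,0,0,0,0,0,0.5]]]' 40
python3 -m jog '[[[0,0,0,0,0,0,0.5],[0,0,0,0,0,0,0.5],[0,0,0,0,0,0,0.5],[0,0,0,0,0,0,0.5],[0,0,0,0,0,0,0.5]]]'
```

```text
clock: 3.35
position: [0.5372, 0.1171, 0.0182]
tcp_rot: [179.9, 0.0, 96.3]
force: [1.4, 0.3, -0.5]
grip_width: 0.0356
finger_force: 0.0
clock: 3.85
position: [0.5367, 0.1178, 0.0182]
tcp_rot: [180.0, 0.0, 96.4]
force: [-0.0, -0.7, 3.0]
grip_width: 0.0068
finger_force: 39.2
```

```bash
cat >> h.py <<'E'
C=np.array([.5485,-.1415,.111]); YAW=15.4
def tcp(xe,ze,th,h=.018):
    "TCP pose for lid's +x bottom edge at (xe,0,ze) m in pan frame, tilt th deg"
    R=Ro.from_euler("z",YAW,degrees=True)*Ro.from_euler("y",th,degrees=True)
    p=C+Ro.from_euler("z",YAW,degrees=True).apply([xe,0,ze])+R.apply([-.0796,0,h])
    return p,(R*Ro.from_euler("xyz",[180,0,90],degrees=True)).as_euler("xyz",degrees=True)
def edge(h=.018):
    "where the lid's +x bottom edge is now, pan frame mm, and tilt/yaw, if lid rigid with tool"
    from bench import manip
    o=manip.observe(); R=Ro.from_euler("xyz",o["tcp_rot"],degrees=True)*Ro.from_euler("xyz",[180,0,90],degrees=True).inv()
    Z=Ro.from_euler("z",YAW,degrees=True).inv()
    e=Z.apply(o["position"]+R.apply([.0796,0,-h])-C)*1000
    print("edge",e.round(1),"lid rpy in pan",(Z*R).as_euler("xyz",degrees=True).round(1),"F(pan)",Z.apply(o["force"]).round(1),"t",o["clock"])
E
python3 - <<'E'
from h import *
from bench import manip
p,r=tcp(.058,.055,12); print(p,r)
o=manip.observe(); s=o["position"]+[0,0,.2]
row(p,r,10,(s,o["tcp_rot"]))
E
```

```text
[ 0.53296058 -0.14578027  0.20015643] [-168.     0.   105.4]
10 x [-2.59 -0.5   0.24] [ 0.021  -0.0016 -0.0157]
```

```bash
python3 -m jog '[[[0,0,-1,0,0,0,0.5],[0,0,-2,0,0,0,0.5],[0,0,-3,0,0,0,0.5],[0,0,-3,0,0,0,0.5],[0,0,-3,0,0,0,0.5],[0,0,-3,0,0,0,0.5],[0,0,-3,0,0,0,0.5],[0,0,-2,0,0,0,0.5]]]'
python3 -m jog '[[[0,0,0,0,0,0,0.5],[0,0,0,0,0,0,0.5]]]'
```

```text
clock: 4.65
position: [0.5364, 0.1178, 0.2198]
tcp_rot: [179.9, -0.0, 96.4]
force: [1.0, 0.8, -2.6]
grip_width: 0.0066
finger_force: 39.6
clock: 4.85
position: [0.5356, 0.1173, 0.217]
tcp_rot: [-179.9, 0.0, 96.4]
force: [-0.3, -0.2, -3.7]
grip_width: 0.0067
finger_force: 39.6
```

```bash
python3 -m jog '[[[-1.5,-0.3,0.1,0.021,-0.0016,-0.0157,0.5],[-2.6,-0.5,0.1,0.021,-0.0016,-0.0157,0.5],[-2.6,-0.5,0.1,0.021,-0.0016,-0.0157,0.5],[-2.6,-0.5,0.1,0.021,-0.0016,-0.0157,0.5],[-2.6,-0.5,0.1,0.021,-0.0016,-0.0157,0.5],[-2.6,-0.5,0.1,0.021,-0.0016,-0.0157,0.5],[-2.6,-0.5,0.1,0.021,-0.0016,-0.0157,0.5],[-2.6,-0.5,0.1,0.021,-0.0016,-0.0157,0.5]]]'
python3 -m jog '[[[-2.6,-0.5,0.1,0.021,-0.0016,-0.0157,0.5],[-2.6,-0.5,0.1,0.021,-0.0016,-0.0157,0.5],[-1.1,-0.2,0.1,0,0,0,0.5],[0,0,0,0,0,0,0.5],[0,0,0,0,0,0,0.5]]]'
python3 - <<'E'
from h import *
from bench import manip
edge(); p,r=tcp(.058,.030,12); row(p,r,4)
P=cloud(manip.capture("side")); q=P.reshape(-1,3); q=q[np.isfinite(q[:,0])]
Z=Ro.from_euler("z",YAW,degrees=True).inv(); q=Z.apply(q-C)*1000
m=(abs(q[:,0])<110)&(abs(q[:,1])<110)&(q[:,2]>30)&(q[:,2]<110)
for x0 in range(-110,100,20):
    s=q[m&(q[:,0]>x0)&(q[:,0]<=x0+20)&(q[:,1]>40)]
    if len(s): print(x0,len(s),"y",np.percentile(s[:,1],[2,98]).round(1),"z",np.percentile(s[:,2],[5,50,95]).round(1))
cv2.imwrite("pics/side2.png",cv2.resize(manip.capture("side")["image"][60:240,180:400,::-1],(733,600)))
E
```

```text
clock: 5.65
position: [0.5304, -0.084, 0.211]
tcp_rot: [-170.1, 0.0, 103.6]
force: [0.0, 0.1, -2.6]
grip_width: 0.0067
finger_force: 39.7
clock: 6.15
position: [0.5349, -0.1451, 0.2117]
tcp_rot: [-167.9, -0.2, 105.5]
force: [0.2, 0.3, -1.9]
grip_width: 0.0068
finger_force: 39.7
edge [60.   0.3 66.5] lid rpy in pan [ 0.2 12.1  0.1] F(pan) [ 0.3  0.3 -1.9] t 6.15
4 x [-0.01  0.14  0.9 ] [-0.0004 -0.0007  0.0004]
-110 14 y [40.6 72.4] z [ 98.1  99.2 102.6]
-90 138 y [41.6 87.6] z [ 97.7 101.1 107.7]
-70 200 y [40.8 90.6] z [ 94.1 103.3 106.7]
-50 190 y [41.6 90.6] z [ 89.5  99.2 102.4]
-30 186 y [41.6 89.8] z [85.4 95.  98.7]
-10 186 y [41.8 90.3] z [81.4 91.1 94.5]
10 182 y [41.3 90.4] z [77.8 86.9 90.5]
30 174 y [41.7 89.6] z [73.7 82.7 86.6]
50 67 y [41.7 82.8] z [67.9 71.5 81.3]
```

View pics/side2.png

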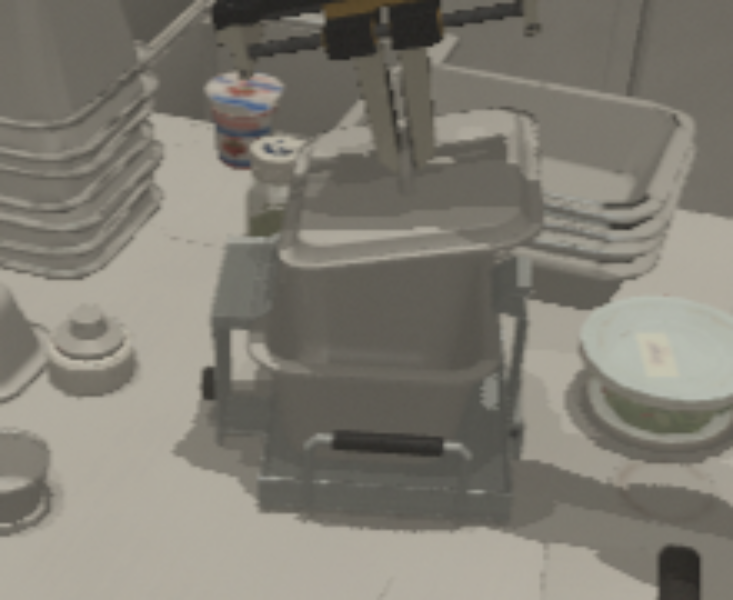

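The lid hangs tilted over the pan with its far edge lower and just behind the bracket, and it turns rigidly with the tool. It spans about (285,240) to (540,210) in the crop.

```bash
python3 -m jog '[[[0,0.19,1.12,0,0,0,0.5],[0,0.19,1.12,0,0,0,0.5],[0,0.19,1.12,0,0,0,0.5],[0,0.19,1.12,0,0,0,0.5],[0,0,0,0,0,0,0.5],[0,0,0,0,0,0,0.5]]]'
python3 -c "
from h import *
edge()"
python3 -m jog '[[[0,0.08,0.4,0,0,0,0.5],[0,0.08,0.4,0,0,0,0.5],[0,0.04,0.2,0,0,0,0.5],[0,0.04,0.2,0,0,0,0.5],[0,0.02,0.1,0,0,0,0.5],[0,0.02,0.1,0,0,0,0.5],[0,0,0,0,0,0,0.5]]]'
python3 -c "
from h import *
edge()"
```

```text
clock: 6.85
position: [0.5334, -0.1474, 0.1667]
tcp_rot: [-167.9, -0.1, 105.4]
force: [0.0, -0.1, -2.2]
grip_width: 0.0063
finger_force: 39.7
edge [57.9 -1.7 21.4] lid rpy in pan [ 0.1 12.1 -0. ] F(pan) [-0.  -0.1 -2.2] t 6.85
clock: 7.55
position: [0.5333, -0.1474, 0.1528]
tcp_rot: [-167.9, -0.0, 105.4]
force: [0.5, 0.4, -2.7]
grip_width: 0.0067
finger_force: 39.7
edge [57.8 -1.7  7.6] lid rpy in pan [ 0.  12.1 -0. ] F(pan) [ 0.6  0.2 -2.7] t 7.55
```

```bash
python3 -m jog '[[[0.05,0.04,0.2,0,0,0,0.5],[0.05,0.04,0.2,0,0,0,0.5],[0.05,0.02,0.1,0,0,0,0.5],[0,0.01,0.05,0,0,0,0.5],[0,0,0,0,0,0,0.5]]]'
python3 -c "
from h import *
edge()"
python3 -m jog '[[[0,0.01,0.05,0,0,0,0.5],[0,0.01,0.05,0,0,0,0.5],[0,0,0,0,0,0,0.5]]]'
python3 -c "
from h import *
edge()"
```

```text
clock: 8.05
position: [0.5328, -0.146, 0.1472]
tcp_rot: [-167.9, -0.0, 105.4]
force: [-0.1, 0.4, -2.7]
grip_width: 0.0069
finger_force: 39.7
edge [57.8 -0.1  1.9] lid rpy in pan [ 0.  12.1 -0. ] F(pan) [ 0.   0.4 -2.7] t 8.05
clock: 8.35
position: [0.5328, -0.146, 0.1462]
tcp_rot: [-167.9, -0.0, 105.4]
force: [0.2, -0.2, -2.6]
grip_width: 0.0069
finger_force: 39.7
edge [57.7 -0.2  1. ] lid rpy in pan [ 0.  12.1 -0. ] F(pan) [ 0.2 -0.2 -2.6] t 8.35
```

```bash
for i in 1 2; do python3 -m jog '[[[0,0.01,0.05,0,0,0,0.5],[0,0.01,0.05,0,0,0,0.5],[0,0,0,0,0,0,0.5]]]' >/dev/null
python3 -c "
from h import *
edge()"; done
```

```text
edge [57.7 -0.2 -0.1] lid rpy in pan [ 0.  12.1 -0. ] F(pan) [-0.4 -0.4 -3.6] t 8.65
edge [57.7 -0.2 -1.1] lid rpy in pan [ 0.  12.1 -0. ] F(pan) [ 0.2 -0.4 -2.4] t 8.95
```

```bash
for i in 1 2; do python3 -m jog '[[[0,0.01,0.05,0,0,0,0.5],[0,0.01,0.05,0,0,0,0.5],[0,0,0,0,0,0,0.5]]]' >/dev/null
python3 -c "
from h import *
edge()"; done
```

```text
edge [57.6 -0.2 -2.1] lid rpy in pan [ 0.  12.1 -0. ] F(pan) [ 0.2  0.  -2.4] t 9.25
edge [57.5 -0.2 -3.1] lid rpy in pan [ 0.  12.1 -0. ] F(pan) [-1.2 -0.1 -2. ] t 9.55
```

The edge is still behind the inner side of the far rim, so it has nothing to rest on. I raise it a little, slide it forward and feel again.

```bash
python3 -m jog '[[[0,-0.04,-0.2,0,0,0,0.5],[0,-0.06,-0.3,0,0,0,0.5],[0,0.29,0.06,0,0,0,0.5],[0,0.29,0.06,0,0,0,0.5],[0,0.2,0.04,0,0,0,0.5],[0,0.2,0.04,0,0,0,0.5],[0,0,0,0,0,0,0.5]]]' >/dev/null
python3 -c "
from h import *
edge()"; for i in 1 2; do python3 -m jog '[[[0,0.01,0.05,0,0,0,0.5],[0,0.01,0.05,0,0,0,0.5],[0,0,0,0,0,0,0.5]]]' >/dev/null
python3 -c "
from h import *
edge()"; done
```

```text
edge [67.3 -0.  -2.2] lid rpy in pan [ 0. 12.  0.] F(pan) [ 0.5  0.2 -3.1] t 10.25
edge [66.8 -0.1 -3. ] lid rpy in pan [ 0.  12.1 -0. ] F(pan) [-0.6  0.8 -2.6] t 10.55
edge [66.5 -0.3 -4. ] lid rpy in pan [ 0.  12.1 -0. ] F(pan) [-0.8  0.7 -1.5] t 10.85
```

```bash
cat >> h.py <<'E'
def profile(name="side",png=None,crop=(60,240,180,400)):
    from bench import manip
    c=manip.capture(name); q=cloud(c).reshape(-1,3); q=q[np.isfinite(q[:,0])]
    q=Ro.from_euler("z",YAW,degrees=True).inv().apply(q-C)*1000
    X,Y,Z=q.T
    m=(abs(X)<62)&(Y>25)&(Y<66)&(Z>5)&(Z<80)
    A=np.c_[X[m],Y[m],np.ones(m.sum())]; k=np.ones(m.sum(),bool)
    for _ in range(8):
        s=np.linalg.lstsq(A[k],Z[m][k],rcond=None)[0]; k=abs(A@s-Z[m])<1.5
    print(name,"lid top plane slopes deg",np.degrees(np.arctan(s[:2])).round(2),"z0",s[2].round(1),k.sum(), "underside at x=68,-90:",[(s[0]*x+s[2]-12.7/np.cos(np.arctan(s[0]))).round(1) for x in(68,-90)])
    n=(abs(Y)<15)&(X<-60)&(X>-125)&(Z>10); print(" catch/near",n.sum())
    if png: a,b,e,f=crop; im=c["image"][a:b,e:f,::-1]; k=min(800/(f-e),600/(b-a)); cv2.imwrite(png,cv2.resize(im,None,fx=k,fy=k))
E
python3 -c "
from h import *
profile(png='pics/side3.png',crop=(100,220,220,380)); profile('top')"
```

```text
side lid top plane slopes deg [-9.25  0.1 ] z0 23.5 565 underside at x=68,-90: [np.float64(-0.4), np.float64(25.3)]
 catch/near 150
top lid top plane slopes deg [-9.74 -1.78] z0 25.3 544 underside at x=68,-90: [np.float64(0.7), np.float64(27.8)]
 catch/near 758
```

View pics/side3.png

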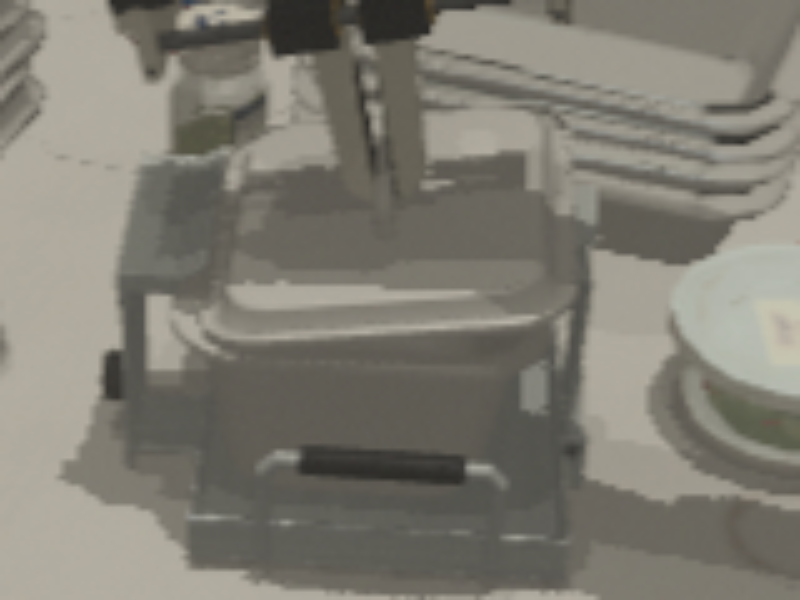

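The far edge now rests on the rim at the lip (crop around (215,320)). The lid has turned in the grip to a tilt of about 9.5 degrees, with the near edge about 26 mm up. I slide it in level.

```bash
python3 -m jog '[[[0,-0.02,-0.1,0,0,0,0.5],[0,0.2,-0.042,0,0,0,0.5],[0,0.2,-0.042,0,0,0,0.5],[0,0.2,-0.042,0,0,0,0.5],[0,0,0,0,0,0,0.5]]]' >/dev/null
python3 -c "
from h import *
edge()"; for i in 1 2; do python3 -m jog '[[[0,0.1,-0.021,0,0,0,0.5],[0,0,0,0,0,0,0.5]]]' >/dev/null
python3 -c "
from h import *
edge()"; done
```

```text
edge [73.8 -0.1 -3.1] lid rpy in pan [ 0. 12.  0.] F(pan) [ 0.3  0.9 -3.5] t 11.45
edge [74.3 -0.1 -3. ] lid rpy in pan [ 0. 12.  0.] F(pan) [-0.1  0.1 -1.4] t 11.65
edge [75.2 -0.2 -3. ] lid rpy in pan [ 0. 12. -0.] F(pan) [-2.  -0.9 -1.7] t 11.85
```

```bash
for i in 1 2 3; do python3 -m jog '[[[0,0.1,-0.021,0,0,0,0.5],[0,0,0,0,0,0,0.5]]]' >/dev/null
python3 -c "
from h import *
edge()"; done
```

```text
edge [76.3 -0.1 -3. ] lid rpy in pan [ 0. 12. -0.] F(pan) [ 0.4 -0.8 -1.7] t 12.05
edge [77.4 -0.1 -3. ] lid rpy in pan [ 0. 12.  0.] F(pan) [-0.2 -0.4 -1.1] t 12.25
edge [78.4 -0.1 -3. ] lid rpy in pan [ 0. 12. -0.] F(pan) [-0.4 -0.8 -1.8] t 12.45
```

```bash
for i in 1 2 3; do python3 -m jog '[[[0,0.1,-0.021,0,0,0,0.5],[0,0,0,0,0,0,0.5]]]' >/dev/null
python3 -c "
from h import *
edge()"; done; python3 -c "
from h import *
profile(); profile('top')"
```

```text
edge [79.4 -0.1 -3. ] lid rpy in pan [ 0. 12.  0.] F(pan) [ 0.5  0.2 -2.8] t 12.65
edge [79.8  0.  -3.2] lid rpy in pan [ 0.1 12.1 -0. ] F(pan) [-0.8  0.1 -2.2] t 12.85
edge [80.   0.2 -3.3] lid rpy in pan [ 0.1 12.2 -0. ] F(pan) [-3.5  1.4  0.1] t 13.05
side lid top plane slopes deg [-10.31   0.23] z0 27.0 567 underside at x=68,-90: [np.float64(1.8), np.float64(30.5)]
 catch/near 123
top lid top plane slopes deg [-10.13  -1.27] z0 28.4 563 underside at x=68,-90: [np.float64(3.3), np.float64(31.6)]
 catch/near 749
```

```bash
cat >> h.py <<'E'
def pivot(dth,n,P=(.0815,0,.0)):
    from bench import manip
    o=manip.observe(); Zr=Ro.from_euler("z",YAW,degrees=True); w=C+Zr.apply(P)
    Q=Zr*Ro.from_euler("y",dth,degrees=True)*Zr.inv()
    row(w+Q.apply(o["position"]-w),(Q*Ro.from_euler("xyz",o["tcp_rot"],degrees=True)).as_euler("xyz",degrees=True),n)
E
python3 -c "
from h import *
pivot(-4.2,6)"
```

```text
6 x [-0.   -0.02  0.1 ] [-0.0122  0.     -0.    ]
```

```bash
python3 -m jog '[[[0,0.05,-0.01,0,0,0,0.5],[0,-0.02,0.1,-0.0122,0,0,0.5],[0,-0.02,0.1,-0.0122,0,0,0.5],[0,-0.02,0.1,-0.0122,0,0,0.5],[0,0,0,0,0,0,0.5]]]' >/dev/null
python3 -c "
from h import *
edge()"
python3 -m jog '[[[0,-0.02,0.1,-0.0122,0,0,0.5],[0,-0.02,0.1,-0.0122,0,0,0.5],[0,-0.02,0.1,-0.0122,0,0,0.5],[0,0,0,0,0,0,0.5]]]' >/dev/null
python3 -c "
from h import *
edge();profile(png='pics/side4.png',crop=(100,220,220,380)); profile('top')"
```

```text
edge [80.2  0.3 -3.4] lid rpy in pan [ 0.1 10.1 -0. ] F(pan) [-4.7  1.3  1.1] t 13.65
edge [80.4  0.2 -3.6] lid rpy in pan [ 0.1  8.  -0. ] F(pan) [-5.2  2.3  0.5] t 14.05
side lid top plane slopes deg [-5.84  0.38] z0 20.3 578 underside at x=68,-90: [np.float64(0.6), np.float64(16.8)]
 catch/near 159
top lid top plane slopes deg [-5.76 -0.87] z0 21.9 580 underside at x=68,-90: [np.float64(2.3), np.float64(18.3)]
 catch/near 882
```

View pics/side4.png

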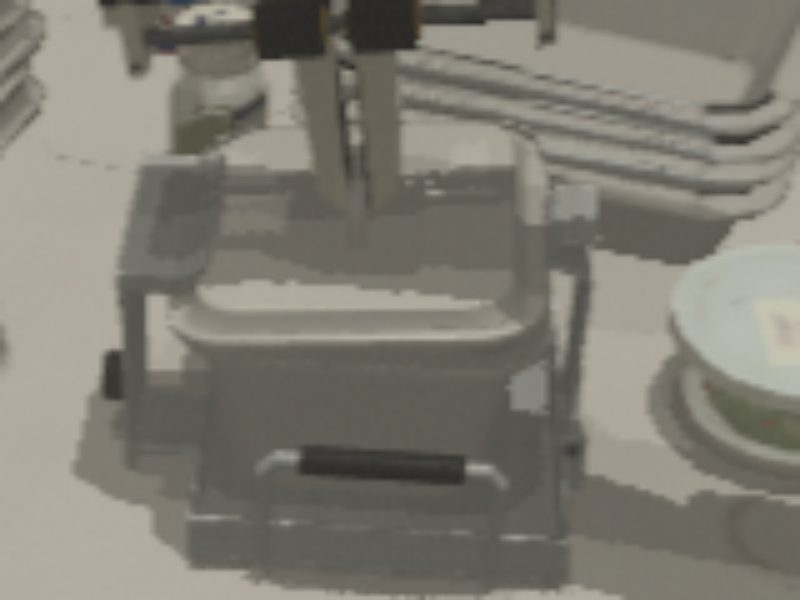

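The lid lies hooked under the lip at the left and tilted about 5.8 degrees. Its near edge has come down to the catch at about (560,230) in the crop, roughly 15 mm up. I ease the push off, let go and back up.

```bash
python3 -m jog '[[[0,-0.1,0.01,0,0,0,0.5],[0,0,0,0,0,0,1.5],[0,0,0,0,0,0,3],[0,0,0,0,0,0,3],[0,0,0,0,0,0,3]]]' 
python3 -c "
from h import *
edge();profile(); profile('top')"
```

```text
clock: 14.65
position: [0.5542, -0.1405, 0.137]
tcp_rot: [-172.3, 0.0, 105.4]
force: [0.5, -0.1, -0.5]
grip_width: 0.0293
finger_force: 0.0
edge [82.2 -0.6 -2.5] lid rpy in pan [-0.   7.7 -0. ] F(pan) [ 0.5 -0.2 -0.5] t 14.65
side lid top plane slopes deg [-5.33  0.42] z0 19.4 557 underside at x=68,-90: [np.float64(0.3), np.float64(15.0)]
 catch/near 163
top lid top plane slopes deg [-5.14  0.66] z0 19.5 587 underside at x=68,-90: [np.float64(0.6), np.float64(14.8)]
 catch/near 891
```

```bash
python3 -m jog '[[[0,-0.13,-0.95,0,0,0,3],[0,-0.27,-2,0,0,0,3],[0,-0.27,-2,0,0,0,3],[0,0,0,0,0,0,0]]]' 
python3 - <<'E'
from h import *
Zr=Ro.from_euler("z",YAW,degrees=True)
row(C+Zr.apply([-.050,0,.040]),[180,0,105.4],5)
E
```

```text
clock: 15.15
position: [0.5552, -0.1405, 0.1897]
tcp_rot: [-172.5, 0.1, 105.4]
force: [-0.3, -0.0, 0.0]
grip_width: 0.0259
finger_force: 0.0
5 x [ 0.02 -1.07  0.86] [-0.0261  0.0005 -0.0001]
```

```bash
python3 -m jog '[[[0,-1.4,0.1,-0.033,0,0,0],[0,-1.4,0.1,-0.033,0,0,0],[0,-1.4,0.1,-0.033,0,0,0],[0,-1.2,0.1,-0.031,0,0,0],[0,0,2,0,0,0,0],[0,0,1.2,0,0,0,0],[0,0,0,0,0,0,0],[0,0,0,0,0,0,0]]]' 
python3 - <<'E'
from h import *
from bench import manip
Zr=Ro.from_euler("z",YAW,degrees=True)
print((Zr.inv().apply(manip.observe()["position"]-C)*1000).round(1)); profile(); profile('top')
E
```

```text
clock: 15.95
position: [0.5009, -0.1545, 0.155]
tcp_rot: [-179.6, -0.1, 105.4]
force: [0.2, 0.2, 0.5]
grip_width: 0.0004
finger_force: 0.0
[-49.3   0.1  44. ]
side lid top plane slopes deg [-5.36  0.63] z0 19.3 569 underside at x=68,-90: [np.float64(0.1), np.float64(15.0)]
 catch/near 389
top lid top plane slopes deg [-5.51  0.69] z0 19.6 595 underside at x=68,-90: [np.float64(0.3), np.float64(15.6)]
 catch/near 1084
```

```bash
cat > s.py <<'E'
from h import *
from bench import manip
o=manip.observe(); Zr=Ro.from_euler("z",YAW,degrees=True).inv()
print("tip",(Zr.apply(o["position"]-C)*1000).round(1),"F",Zr.apply(o["force"]).round(1),o["clock"])
E
python3 -m jog '[[[0,0,0.8,0,0,0,0],[0,0,0.7,0,0,0,0],[0,0,0.1,0,0,0,0],[0,0,0.1,0,0,0,0],[0,0,0,0,0,0,0]]]' >/dev/null; python3 s.py
for i in 1 2 3; do python3 -m jog '[[[0,0,0.1,0,0,0,0],[0,0,0,0,0,0,0]]]' >/dev/null; python3 s.py; done
```

```text
tip [-49.9  -0.1  27.2] F [-0.1 -0.2 -0.7] 16.55
tip [-49.9  -0.2  26.4] F [ 0.3  0.3 -0. ] 16.75
tip [-50.   -0.2  25.3] F [ 0.4 -0.3  0.6] 16.95
tip [-49.9  -0.2  24.3] F [-0.3 -0.2  0.6] 17.15
```

```bash
for i in 1 2 3 4; do python3 -m jog '[[[0,0,0.05,0,0,0,0],[0,0,0.05,0,0,0,0],[0,0,0,0,0,0,0]]]' >/dev/null; python3 s.py; done
```

```text
tip [-50.   -0.2  23.4] F [-1.2  0.4  2.1] 17.45
tip [-50.2  -0.2  22.3] F [-1.4 -0.2  2.1] 17.75
tip [-49.6  -0.   21. ] F [0.  0.8 0.3] 18.05
tip [-49.9  -0.1  20.1] F [-0.2 -0.3  0.6] 18.35
```

```bash
for i in 1 2 3 4; do python3 -m jog '[[[0,0,0.05,0,0,0,0],[0,0,0.05,0,0,0,0],[0,0,0,0,0,0,0]]]' >/dev/null; python3 s.py; done; python3 -c "
from h import *
profile('side','pics/side5.png',(100,220,220,380)); profile('top')"
```

```text
tip [-50.   -0.1  19.2] F [-0.  -0.3  0.7] 18.65
tip [-50.   -0.1  18.2] F [-0.4  0.5 -0. ] 18.95
tip [-50.   -0.1  17.3] F [-0.2 -0.3 -0.3] 19.25
tip [-50.   -0.2  16.2] F [ 0.4 -0.3  0.6] 19.55
side lid top plane slopes deg [0.02 0.11] z0 12.3 577 underside at x=68,-90: [np.float64(-0.4), np.float64(-0.5)]
 catch/near 379
top lid top plane slopes deg [-0.26 -0.47] z0 13.3 552 underside at x=68,-90: [np.float64(0.3), np.float64(1.1)]
 catch/near 1030
```

View pics/side5.png

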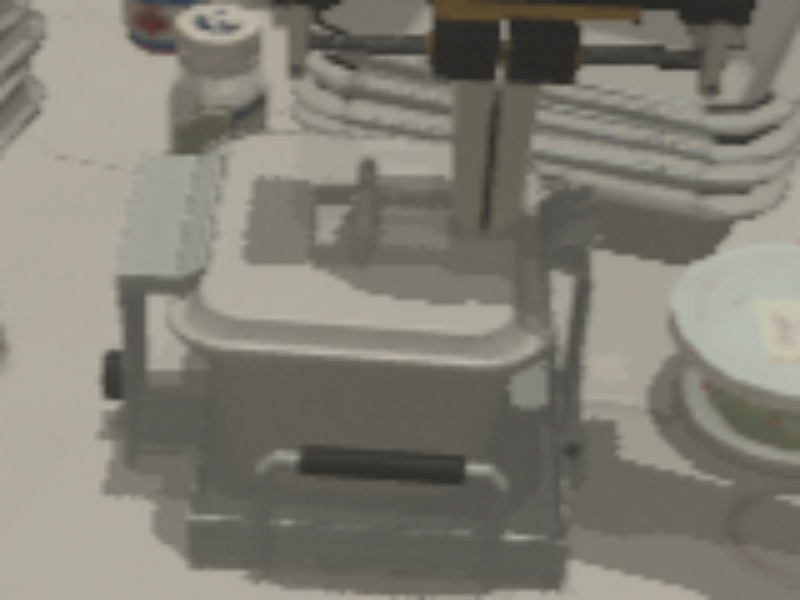

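The lid now lies flat, the far edge is under the lip and the near edge is under the catch at about (550,240). I give it a light confirming press, then withdraw.

```bash
for i in 1 2; do python3 -m jog '[[[0,0,0.1,0,0,0,0],[0,0,0.1,0,0,0,0],[0,0,0,0,0,0,0]]]' >/dev/null; python3 s.py; done
python3 -m jog '[[[0,0,0.05,0,0,0,0],[0,0,0.05,0,0,0,0],[0,0,0,0,0,0,0]]]' >/dev/null; python3 s.py
```

```text
tip [-50.1  -0.1  14.2] F [ 1.1 -0.9  0.2] 19.95
tip [-49.9  -0.2  13. ] F [-2.1  0.7  4.9] 20.25
tip [-49.9  -0.2  12.9] F [-3.5  1.1 10.2] 20.55
```

Stiff contact at lid height with 10 N, so the lid is seated. I withdraw and check.

```bash
python3 -m jog '[[[0,0,-0.5,0,0,0,0],[0,0,-2,0,0,0,0],[0,0,-4,0,0,0,0],[0,0,-4,0,0,0,0],[0,-4,-2,0,0,0,0],[0,-4,0,0,0,0,0],[0,0,0,0,0,0,0]]]'
python3 - <<'E'
from h import *
from bench import manip
for n in("side","top"):
    profile(n,"pics/end_%s.png"%n,(100,220,220,380))
    q=cloud(manip.capture(n)).reshape(-1,3);q=q[np.isfinite(q[:,0])]
    q=Ro.from_euler("z",YAW,degrees=True).inv().apply(q-C)*1000; X,Y,Z=q.T
    b=q[(abs(X)<30)&(abs(Y)<40)&(Z>24)&(Z<45)]; f=q[(abs(X)<75)&(abs(Y)<85)&(Z>10.5)&(Z<15)]
    k=q[(Z>7)&(Z<40)&(X<-66)&(X>-115)&(abs(Y)<18)]
    print(n,"bar",b.mean(0).round(1),"flat",rect(f*1),"catch x",np.percentile(k[:,0],[2,50,98]).round(1))
E
```

```text
clock: 21.25
position: [0.4191, -0.178, 0.2481]
tcp_rot: [-179.3, 0.0, 105.1]
force: [0.3, -0.4, -0.0]
grip_width: 0.0
finger_force: 0.0
side lid top plane slopes deg [-0.1  -0.06] z0 12.5 572 underside at x=68,-90: [np.float64(-0.3), np.float64(-0.1)]
 catch/near 414
side bar [ 4.4 10.8 31.2] flat ((155.046875, 4049.4296875), (153827.71875, 149369.53125), 88.64735412597656) catch x [-95.1 -83.8 -72.5]
top lid top plane slopes deg [-0.42 -0.76] z0 13.5 561 underside at x=68,-90: [np.float64(0.3), np.float64(1.4)]
 catch/near 1115
top bar [ 0.8  4.5 32.7] flat ((4291.71875, 2406.6484375), (153627.109375, 141097.546875), 89.69920349121094) catch x [-99.1 -86.4 -67.6]
```

View pics/end_side.png

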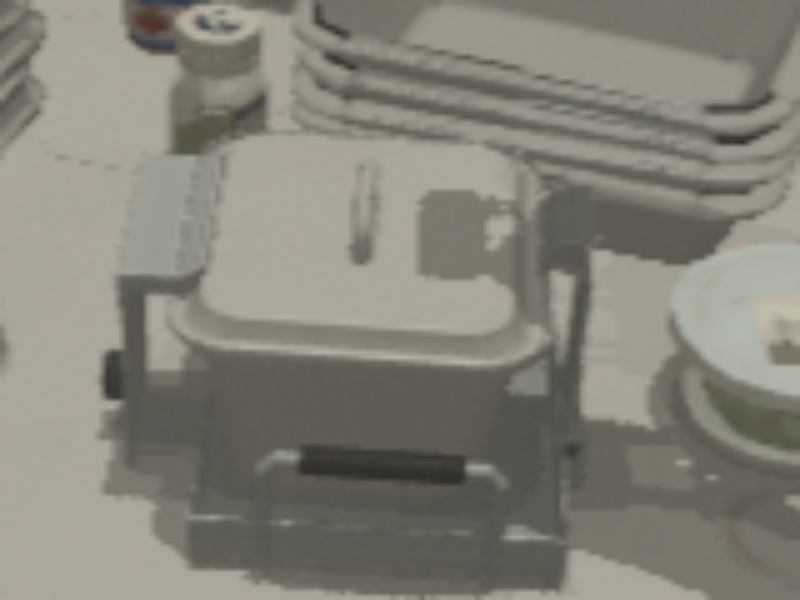

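The lid lies flat and square. Its far edge is under the lip, its near edge is under the catch, and the catch sits where it was at rest. The arm is clear.

```bash
python3 -c "
from bench import manip
print(manip.finish_job())"
```

```text
the job is handed in; nothing more can be done
None
```

The lid is hooked under the lip and snapped under the catch, flat and square on the pan by the final camera check, and the job was handed in at about 21 s; no verdict came back.

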